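# Gauge the depth of a housing's well and lock the reading

## Robot

A 6-joint arm with a two-finger parallel gripper is mounted at the origin on the work surface. World frame = base frame: x ahead of the robot, y to its left, z up, the work surface at z = 0. Lengths are in mm, angles in degrees, forces in N, time in s.
With the tool pointing down it reaches from about 300 to 850 mm from the base axis. Payload 4.2 kg.
Tool frame: the origin (TCP) lies on the mounting face of the last link; the fingertips stand 191 mm ahead of it and the grasp point (between the pads) lies 172 mm ahead of it; z points along the fingers, y is the direction in which the jaws open and shut (so a half turn about z gives the same grasp; the last joint's range is limited). The gripper opens to 91 mm and grips with 3 to 60 N. Pads are 32 mm wide; open, the fingers measure 118 mm over their backs; the gripper's body (76 mm by 178 mm) begins 60 mm behind the grasp point.
Start: joints at [-76.031, 18.312, 89.639, -0, 72.044, -1.146], TCP at [149.93, -555.107, 404.776] pointing down, gripper open.
Joint ranges: [-177.97, 177.97], [-48.28, 115.42], [12.27, 149.76], [-77.06, 257.06], [2.81, 150.46], [-146.56, 146.56]. Speed limits (degrees/s): [147.25, 147.25, 180, 180, 180, 180].

## Interface

Orientations are given as [roll, pitch, yaw] about the fixed x, y, z axes, in that order (R = Rz(yaw) Ry(pitch) Rx(roll)).
In Python, from workcell import env gives the robot as it stands.
- The arm moves only by the shell command python3 -m handwheel 'ROWS' [FORCE]. ROWS is JSON, a list of rows, each an object with "gripper": the opening in per cent of the stroke, from 0 (shut) to 100 (fully open); "travel": the shift along the tool's x, y, z in m, a list of three; "twist": the turn about the tool's z in rad. In form: [{"gripper": gripper, "travel": [x, y, z], "twist": twist}, ...]. A call has 1 to 5 rows; each row shifts and turns the commanded pose from where the row before left it, along the tool's axes as they then stand; what a row does not reach is not made up. A row lasts 1/12 s, in which the tool goes at most 41.7 mm and 7.16 degrees, less where a joint would pass 70% of its speed; a pose out of reach is approached as far as the arm can. A call with a gripper value outside its range is refused whole. The fingers move at their own pace and stop on an object; FORCE is the grip in N (left out, the last holds). Time passes only in rows, so rows that do not move let the fingers close. It gives the time, the measured TCP pose, the force and the opening at its end, in the units of the state.
- env.state(): the state, without advancing time (a new reading comes with each control period).
- env.grab_frame(name): name is "side" or "top"; returns a dict with "frame" (384x512x3 uint8, red, green, blue), "intrinsics" (3x3 intrinsics, pixels), "extrinsics" (4x4, takes a point from camera to world coordinates). Camera axes: x right, y down, z forward; pixel columns grow to the right and rows downward; lengths in mm; the calibration is good to about 2 mm. A picture is of the moment at which its call begins. There is no depth.
- env.job_done(): hands the job in, once; it reports no verdict.
Trained networks look in the newest picture that a camera, given by its name, has taken for a name from the list of things; names that differ only in an ending like _2 or _b are one class to them, and where a whole thing is asked for, a point or a joint stands for the part that bears it (a point fixed in the world has none). Each returns a list of dicts, best first, with "confidence" (0 to 1); they miss things now and then, are a little off and sometimes report something else, mostly with a low value. They report only what shows in the picture. A call takes as long as a camera call. They do not tell look-alikes from the thing itself.
- env.trace(camera, thing): "pixels" (384x512 bool, what is visible of it) and "uv" ([column, row] in pixels, amid what is visible of it).
- env.pinpoint(camera, thing): "uv" ([column, row] in pixels: a listed point, or the origin of a listed thing).
The state is a dict: "time_s": time; "qpos": joint angles; "qvel": joint speeds; "effort": joint torques, N m; "ee_pos": TCP position; "ee_rot": TCP orientation; "force": force on the tool from outside, world axes, zero at the start; "torque": the same for the moment, N m; "gripper_width": finger opening in mm.
Only numpy, scipy, OpenCV 4.12 (cv2) and the standard library are available. Lean on these libraries where they do the work, as an engineer would, in place of code of your own. Each camera call takes 0.05 s, during which the arm holds its last target. There are 200 camera calls.

## Task

Slide the cast housing along its channel until it sits home against the end stop, then lower the gauge's carriage until its sprung probe touches the bottom of the housing's deep well and is pushed in a little, well short of its full travel. Then press the lock lever down until it stays, so that the depth is kept, and leave the other things on the bench where they are.

Things in the scene. Friction and masses are not known exactly. Their poses are not given: they have to be found in the camera images.
- stand: Fixed depth-gauge stand. Origin on the table top under the probe's vertical axis, z up. Grey base plate 12 mm thick, x -60 to +115, y -65 to +255. A channel along y, 82 mm wide, runs on it between steel rails 10 mm high (y -35 to +240). A steel column, diameter 18, stands at x = +87, y = +45, up to z = 300; the carriage slides up and down on it.
- end_stop (a point): Top middle of the inner face of the steel end stop, 28 mm above the base plate, that closes the channel at its -y end (y = -35 in the stand's frame).
- housing: Loose cast aluminium housing, open on top, lying in the channel; slides towards -y of the stand. Origin at the centre of its underside, axes parallel to the stand's; 80 (x) by 140 (y) by 45 mm high, about 0.5 kg. Side walls 12 mm, end walls 15 (-y) and 10 mm (+y). Inside, a ledge 30 mm above the underside fills y -15 to +60. Home, its origin is at y = +35 in the stand's frame; it starts 65 to 105 mm short of that.
- well (a point): Centre of the mouth of the housing's deep well, 45 mm above the housing's underside, level with its rim, at y = -35 of the housing. The well is 56 (x) by 40 (y) mm; its flat floor lies 23 to 37 mm below this point, different each time. It comes under the probe when the housing is home.
- thumb_cap (a point): Centre of the top of the round black cap (diameter 26, 14 mm tall) on the aluminium carriage, on the probe's axis: press here to lower the carriage. It slides straight down, at most 115 mm from its highest place, stays where it is left and takes about 8 N to push down or up (it is counterbalanced). Its body is 36 mm tall, 30 mm wide (y), from 20 mm on the robot's side of the axis to the column beyond it; underside 50 mm below this point.
- probe_tip (a point): Lower tip of the vertical steel probe rod (diameter 7 mm), under the carriage, 130 mm below thumb_cap when not pushed in. It starts 85 to 115 mm above the table.
- probe_rod (a joint): How far the sprung probe rod is pushed up into the carriage: 0 free, 0.008 m all the way in. Spring 1.5 N per mm, added to the push on the cap once the tip has touched. The brass collar on the rod hangs 10 mm below the carriage when free, 2 mm when all the way in.
- lock_lever (a joint): Angle of the lock lever on the -y side of the carriage: 0 up (unlocked, leaning 0.45 rad above level), 0.7 rad fully down. Hinged about the stand's x axis, 20 mm to -y of the probe axis, 22 mm below thumb_cap. A spring lifts it up to about 0.45 rad; past that it snaps down, stays and clamps the carriage to the column. About 3 N on its pad moves it, too little to move the carriage.
- lever_pad (a point): Middle of the upper face of the black pad (20 by 20 mm) near the end of the lock lever, 56 mm from its hinge. From lever up to lever down it moves about 37 mm down and nearly 4 mm outward (-y).
- pot: Small lidded jar, diameter 30, 42 mm tall, on the base plate behind the channel; leave alone.
- heat_sink: Small black finned heat sink, 34 mm square, 22 mm high, on the base plate behind the channel; leave alone.
- screwdriver: Screwdriver, 170 mm, lying in front of the stand; leave alone.
- circuit_board: Small circuit board, 60 by 85 mm, in front of the stand; leave alone.
- solder_reel: Grey reel, diameter 52, 40 mm high, beside the stop end of the stand; leave alone.
- screw_tray: White divided tray, 70 by 100 by 22 mm, beyond the column; leave alone.
Not all that is in view belongs to the job. Of the things like the housing, leave any that is purple; of the rest the larger one is meant.

How it is judged:
By the outcome, as a careful person would: the job done as asked, in the order asked, and still so for the second after the job is handed in, with the robot touching nothing.
It also fails if it takes over 61 s, if anything falls off the work surface, if the arm or the gripper's body presses on something with over 40 N, if the wrist force passes 120 N, or if a joint passes its speed limit or range.

## Working session

There is one attempt and no reset: what is moved stays moved. The work goes in short steps, Python scripts to look and compute and a shell command to move; the robot and the scene stay as the last step left them, time stands still between calls to the robot, and variables do not carry over. Pictures are saved under pics/ and viewed, about 8 in all and at most 12, crops included, and the job is handed in when it is done.

```bash
ls; mkdir -p pics; cat > h.py <<'E'
import numpy as np, cv2
from workcell import env
def grab(c,fn=None):
    f=env.grab_frame(c)
    if fn: cv2.imwrite('pics/'+fn,cv2.cvtColor(f['frame'],cv2.COLOR_RGB2BGR))
    return f
def ray(f,uv):
    K=np.array(f['intrinsics']);T=np.array(f['extrinsics'])
    d=T[:3,:3]@np.linalg.solve(K,[uv[0],uv[1],1]);return T[:3,3],d/np.linalg.norm(d)
def atz(f,uv,z):
    o,d=ray(f,uv);return o+d*(z-o[2])/d[2]
def tri(f1,u1,f2,u2):
    a,d=ray(f1,u1);b,e=ray(f2,u2)
    s=np.linalg.lstsq(np.array([d,-e]).T,b-a,rcond=None)[0]
    p,q=a+d*s[0],b+e*s[1];return (p+q)/2,np.linalg.norm(p-q)
def proj(f,p):
    T=np.linalg.inv(np.array(f['extrinsics']));c=T[:3,:3]@p+T[:3,3];u=np.array(f['intrinsics'])@c;return u[:2]/u[2]
E
python3 - <<'E'
from h import *
np.set_printoptions(precision=1,suppress=True)
F={c:grab(c,c+'0.png') for c in('side','top')}
for c in F: print(c,np.array(F[c]['extrinsics']),np.array(F[c]['intrinsics'])[0])
for t in ['stand','end_stop','housing','well','thumb_cap','probe_tip','lever_pad']:
    r={c:env.pinpoint(c,t) for c in F}
    for c in F: print(t,c,[(np.round(x['uv'],1).tolist(),round(x['confidence'],2)) for x in r[c]])
    if r['side'] and r['top']:
        print('   ',*tri(F['side'],r['side'][0]['uv'],F['top'],r['top'][0]['uv']))
print(env.state())
a=cv2.imread('pics/side0.png');b=cv2.imread('pics/top0.png')
E
```

```text
pics
side [[ -0.8  -0.4   0.4 113. ]
 [ -0.6   0.6  -0.6 531.5]
 [ -0.   -0.7  -0.7 856.6]
 [  0.    0.    0.    1. ]] [428.9   0.  257.6]
top [[  -0.    -1.     0.2  315.6]
 [  -1.     0.    -0.   -33.2]
 [   0.    -0.2   -1.  1325.7]
 [   0.     0.     0.     1. ]] [429.1   0.  251.8]
stand side [([280.6, 212.6], 0.71)]
stand top [([280.5, 197.0], 0.88)]
    [ 499.  -138.4   13.2] 7.316883403990365
end_stop side [([285.7, 198.6], 0.55)]
end_stop top [([291.2, 187.4], 0.68)]
    [ 517.2 -174.7   27.9] 12.215423931557815
housing side [([268.3, 247.4], 0.93), ([186.9, 328.2], 0.72), ([281.0, 215.6], 0.42)]
housing top [([245.1, 206.0], 0.96), ([149.2, 265.6], 0.77), ([157.0, 193.5], 0.73), ([318.7, 232.7], 0.33)]
    [471.3 -29.9   0.7] 0.7015419756061266
well side [([195.2, 322.2], 0.97), ([273.9, 223.6], 0.83), ([279.8, 371.1], 0.64)]
well top [([155.5, 202.8], 0.96), ([159.2, 269.7], 0.91)]
    [480.3 240.3  31.9] 2.9478294629171273
thumb_cap side [([282.6, 147.4], 0.73)]
thumb_cap top [([285.5, 180.4], 0.82)]
    [ 506.4 -137.   233.7] 4.541599173785462
probe_tip side [([281.4, 186.4], 0.56), ([220.2, 183.2], 0.37), ([272.3, 228.1], 0.17)]
probe_tip top [([291.5, 180.0], 0.23)]
    [ 532.  -172.5   67.9] 14.477198675432252
lever_pad side [([289.5, 130.7], 0.62), ([270.8, 245.3], 0.34)]
lever_pad top [([257.5, 203.4], 0.64), ([312.3, 173.6], 0.45)]
    [438.5 -57.4 357. ] 8.35722792854586
{'time_s': 0.8, 'qpos': array([-76. ,  18.3,  89.6,  -0. ,  72. ,  -1.1]), 'qvel': array([0.1, 0. , 0. , 0. , 0. , 0. ]), 'effort': array([ -0. , -41.2, -23.2,   0.1,   0. ,  -0. ]), 'ee_pos': array([ 150. , -555.1,  404.8]), 'ee_rot': array([180. ,   0. ,  15.1]), 'force': array([-0.2,  1. ,  1.4]), 'torque': array([-0.,  0.,  0.]), 'gripper_width': 91.63633312269882}
```

```bash
python3 - <<'E'
import cv2
a=cv2.imread('pics/side0.png');b=cv2.imread('pics/top0.png')
cv2.imwrite('pics/s1.png',cv2.resize(a[90:384,130:380],None,fx=2.4,fy=2.04*1)[:600])
cv2.imwrite('pics/t1.png',cv2.resize(b[140:320,120:360],None,fx=3.3,fy=3.3)[:600])
E
```

```text
(no output)
```

View pics/side0.png

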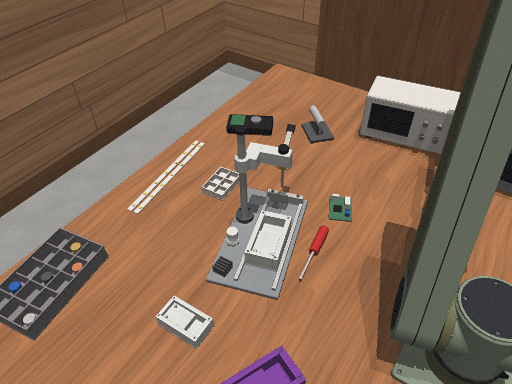

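View pics/t1.png

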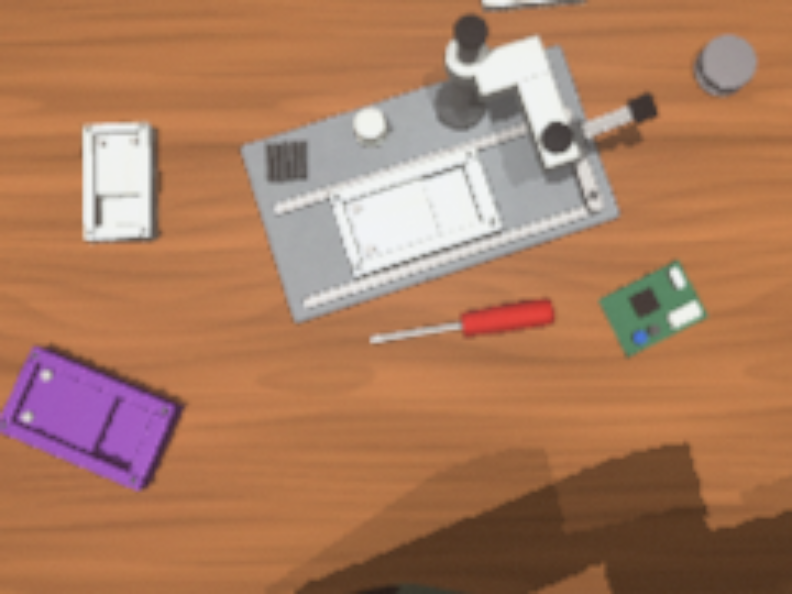

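The side view shows the stand with the housing at (268,240), a small white look-alike at (185,320) and a purple one at (262,372). In the top view the candidates are the channel housing at (245,206), the small white one at (157,194) and the purple one at (149,266). I choose the housing in the channel because it is the larger of the two that aren't purple, and the top crop confirms it. Next I fit the stand pose.

```bash
cat > fit.py <<'E'
from h import *
np.set_printoptions(precision=1,suppress=True)
F={c:grab(c) for c in('side','top')}
px=np.array([[241,147],[297,321],[619,213],[558,47]])/3.3+[120,140]
P=np.array([atz(F['top'],u,12)[:2] for u in px]);S=np.array([[115,255],[-60,255],[-60,-65],[115,-65]],float)
A=S-S.mean(0);B=P-P.mean(0);H=A.T@B
th=np.arctan2(H[0,1]-H[1,0],H[0,0]+H[1,1]);R=np.array([[np.cos(th),-np.sin(th)],[np.sin(th),np.cos(th)]])
t=P.mean(0)-R@S.mean(0)
print('yaw',np.degrees(th),'origin',t,'res',P-(S@R.T+t))
def s2w(x,y,z): return np.r_[R@[x,y]+t,z]
def w2s(p): return R.T@(np.array(p)[:2]-t)
for c,u,z in[('side',[268.3,247.4],12),('top',[245.1,206],12),('side',[273.9,223.6],57)]: print('housing/well',c,w2s(atz(F[c],u,z)))
# cap height: z where ray is closest to the axis
for c,u in[('side',[282.6,147.4]),('top',[285.5,180.4])]:
    for z in(215,225,235,245): print('cap',c,z,w2s(atz(F[c],u,z)))
for c in F:
    for n,p in dict(o=(0,0,12),cap=(0,0,230),coltop=(87,45,300),stop=(0,-35,40),railA=(-41,240,22)).items(): print(c,n,proj(F[c],s2w(*p)))
E
python3 - <<'E'
from fit import *
a=cv2.imread('pics/side0.png')[100:270,200:320];b=cv2.imread('pics/top0.png')[100:270,200:360]
cv2.imwrite('pics/c2.png',np.hstack([cv2.resize(a,None,fx=2.85,fy=3.5),cv2.resize(b,None,fx=2.85,fy=3.5)])[:600,:800])
E
```

```text
yaw 17.38180141952607 origin [ 506.4 -145.2] res [[-0.7 -2.2]
 [ 2.9 -2.1]
 [ 2.4  2.3]
 [-4.6  2. ]]
housing/well side [ -1.  129.1]
housing/well top [ -0.6 120.9]
housing/well side [-3.6 88.2]
cap side 215 [  5.4 -14.8]
cap side 225 [ 2.6 -2.7]
cap side 235 [-0.2  9.4]
cap side 245 [-3.  21.6]
cap top 215 [7.4 5.4]
cap top 225 [6.  6.8]
cap top 235 [4.6 8.2]
cap top 245 [3.2 9.7]
side o [281.  210.4]
side cap [283.5 146.6]
side coltop [240.6 127.1]
side stop [284.5 194.2]
side railA [272.1 286.2]
top o [282.1 193.6]
top cap [288.9 181.4]
top coltop [262.7 149. ]
top stop [293.7 188.7]
top railA [211.9 230.5]
```

View pics/c2.png

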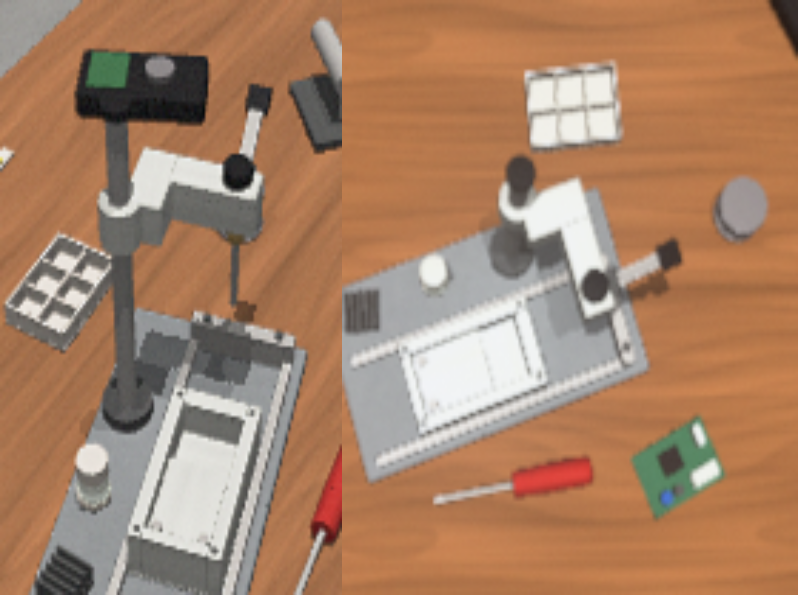

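The crop puts the cap at side (283,147) and top (289,182). Both match the fitted stand pose: origin (506,-145), yaw 17.4°, cap z about 230. The green display lies on the bench behind the stand. I'm now moving to behind the housing.

```bash

R1='x'; 
python3 -m handwheel '[{"gripper":0,"travel":[0.022,-0.0274,0],"twist":0},{"gripper":0,"travel":[0.022,-0.0274,0],"twist":0},{"gripper":0,"travel":[0.022,-0.0274,0],"twist":0},{"gripper":0,"travel":[0.022,-0.0274,0],"twist":0},{"gripper":0,"travel":[0.022,-0.0274,0],"twist":0}]' 20
python3 -m handwheel '[{"gripper":0,"travel":[0.022,-0.0274,0],"twist":0},{"gripper":0,"travel":[0.022,-0.0274,0],"twist":0},{"gripper":0,"travel":[0.022,-0.0274,0],"twist":0},{"gripper":0,"travel":[0.022,-0.0274,0],"twist":0},{"gripper":0,"travel":[0.022,-0.0274,0],"twist":0}]'
python3 -m handwheel '[{"gripper":0,"travel":[0.022,-0.0274,0],"twist":0},{"gripper":0,"travel":[0.022,-0.0274,0],"twist":0},{"gripper":0,"travel":[0.022,-0.0274,0],"twist":0},{"gripper":0,"travel":[0.022,-0.0274,0],"twist":0},{"gripper":0,"travel":[0.022,-0.0274,0],"twist":0}]'
python3 -m handwheel '[{"gripper":0,"travel":[0.022,-0.0274,0],"twist":0},{"gripper":0,"travel":[0.022,-0.0274,0],"twist":0},{"gripper":0,"travel":[0.022,-0.0274,0],"twist":0},{"gripper":0,"travel":[0.022,-0.0274,0],"twist":0},{"gripper":0,"travel":[0.022,-0.0274,0],"twist":0}]'
python3 -m handwheel '[{"gripper":0,"travel":[0,0,0],"twist":-0.12},{"gripper":0,"travel":[0,0,0],"twist":-0.12},{"gripper":0,"travel":[0,0,0],"twist":-0.12},{"gripper":0,"travel":[0,0,0],"twist":-0.12},{"gripper":0,"travel":[0,0,0],"twist":-0.12}]'
python3 -m handwheel '[{"gripper":0,"travel":[0,0,0],"twist":-0.12},{"gripper":0,"travel":[0,0,0],"twist":-0.12},{"gripper":0,"travel":[0,0,0],"twist":-0.12},{"gripper":0,"travel":[0,0,0],"twist":-0.12},{"gripper":0,"travel":[0,0,0],"twist":-0.12}]'
python3 -m handwheel '[{"gripper":0,"travel":[0,0,0],"twist":-0.12},{"gripper":0,"travel":[0,0,0],"twist":-0.12},{"gripper":0,"travel":[0,0,0],"twist":-0.12},{"gripper":0,"travel":[0,0,0],"twist":-0.05},{"gripper":0,"travel":[0,0,0],"twist":0}]'
```

```text
time_s: 1.32
ee_pos: [220.7, -392.6, 404.8]
ee_rot: [180.0, -0.0, 15.1]
force: [0.7, -0.3, 0.4]
gripper_width: 60.8
time_s: 1.73
ee_pos: [291.0, -231.6, 405.0]
ee_rot: [180.0, -0.0, 15.1]
force: [0.2, 0.3, -0.3]
gripper_width: 27.4
time_s: 2.15
ee_pos: [361.5, -70.5, 405.1]
ee_rot: [180.0, -0.1, 15.1]
force: [-0.0, -0.1, 1.0]
gripper_width: 0.4
time_s: 2.57
ee_pos: [432.1, 90.6, 405.0]
ee_rot: [180.0, -0.0, 15.1]
force: [0.5, -1.3, -0.3]
gripper_width: 0.3
time_s: 2.98
ee_pos: [431.8, 88.9, 404.8]
ee_rot: [180.0, -0.0, 49.9]
force: [0.7, 0.2, -0.3]
gripper_width: 0.5
time_s: 3.4
ee_pos: [431.8, 88.7, 404.8]
ee_rot: [180.0, 0.0, 84.2]
force: [-0.3, -0.3, -0.6]
gripper_width: 0.4
time_s: 3.82
ee_pos: [431.8, 88.6, 404.8]
ee_rot: [180.0, 0.0, 107.4]
force: [0.6, 0.3, -0.3]
gripper_width: 0.7
```

```bash

python3 -m handwheel '[{"gripper":0,"travel":[0,0,0.036],"twist":0},{"gripper":0,"travel":[0,0,0.036],"twist":0},{"gripper":0,"travel":[0,0,0.036],"twist":0},{"gripper":0,"travel":[0,0,0.036],"twist":0},{"gripper":0,"travel":[0,0,0.036],"twist":0}]'
python3 -m handwheel '[{"gripper":0,"travel":[-0.006,0,0],"twist":0},{"gripper":0,"travel":[-0.006,0,0],"twist":0},{"gripper":0,"travel":[-0.006,0,0],"twist":0},{"gripper":0,"travel":[-0.006,0,0],"twist":0},{"gripper":0,"travel":[-0.006,0,0],"twist":0}]'
python3 -m handwheel '[{"gripper":0,"travel":[-0.006,0,0],"twist":0},{"gripper":0,"travel":[-0.006,0,0],"twist":0},{"gripper":0,"travel":[-0.006,0,0],"twist":0},{"gripper":0,"travel":[-0.006,0,0],"twist":0},{"gripper":0,"travel":[-0.006,0,0],"twist":0}]'
python3 - <<'E'
from h import *
a=grab('side')['frame'][100:300,180:330];b=grab('top')['frame'][130:250,190:330]
cv2.imwrite('pics/p1.png',cv2.cvtColor(np.hstack([cv2.resize(a,(400,533)),cv2.resize(b,(400,533))]),cv2.COLOR_RGB2BGR))
E
```

```text
time_s: 4.23
ee_pos: [431.7, 88.6, 223.6]
ee_rot: [179.9, 0.0, 107.3]
force: [1.2, -0.0, 0.5]
gripper_width: 0.6
time_s: 4.65
ee_pos: [441.8, 59.3, 226.8]
ee_rot: [179.7, 0.1, 107.3]
force: [0.2, -0.2, 0.7]
gripper_width: 0.5
time_s: 5.07
ee_pos: [449.9, 31.7, 226.0]
ee_rot: [179.9, -0.1, 107.2]
force: [-2.4, 9.0, 7.9]
gripper_width: 0.4
```

View pics/p1.png

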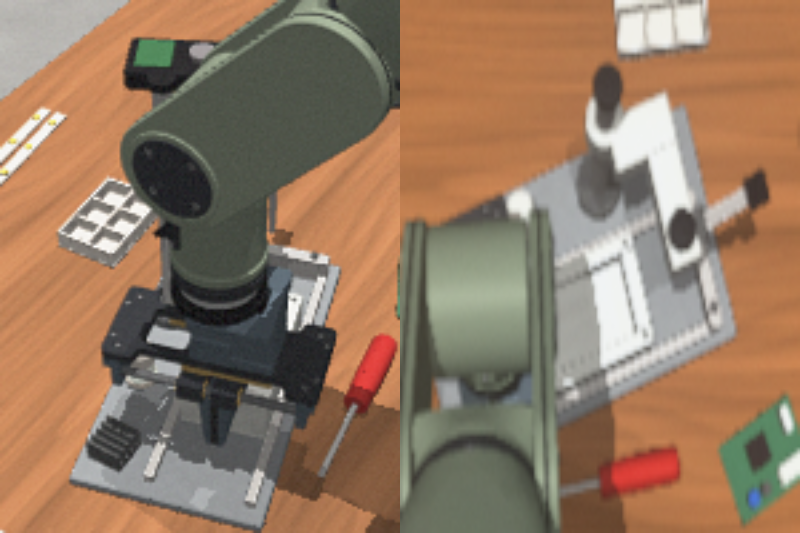

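The fingers are behind the housing's end wall, at the channel's mid-line, and in contact at about 9 N. I'll continue.

```bash

python3 -m handwheel '[{"gripper":0,"travel":[-0.005,0,0],"twist":0},{"gripper":0,"travel":[-0.005,0,0],"twist":0},{"gripper":0,"travel":[-0.005,0,0],"twist":0},{"gripper":0,"travel":[-0.005,0,0],"twist":0},{"gripper":0,"travel":[-0.005,0,0],"twist":0}]'
python3 -m handwheel '[{"gripper":0,"travel":[-0.005,0,0],"twist":0},{"gripper":0,"travel":[-0.005,0,0],"twist":0},{"gripper":0,"travel":[-0.005,0,0],"twist":0},{"gripper":0,"travel":[-0.005,0,0],"twist":0},{"gripper":0,"travel":[-0.005,0,0],"twist":0}]'
```

```text
time_s: 5.58
ee_pos: [457.1, 8.1, 225.7]
ee_rot: [179.9, -0.1, 107.3]
force: [-2.4, 8.0, 7.5]
gripper_width: 0.4
time_s: 6.0
ee_pos: [464.4, -15.7, 225.6]
ee_rot: [180.0, -0.1, 107.3]
force: [-3.3, 7.9, 8.5]
gripper_width: 0.6
```

```bash

python3 -m handwheel '[{"gripper":0,"travel":[-0.002,0,0],"twist":0},{"gripper":0,"travel":[-0.002,0,0],"twist":0},{"gripper":0,"travel":[-0.002,0,0],"twist":0},{"gripper":0,"travel":[-0.002,0,0],"twist":0},{"gripper":0,"travel":[-0.002,0,0],"twist":0}]'
python3 -m handwheel '[{"gripper":0,"travel":[-0.001,0,0],"twist":0},{"gripper":0,"travel":[-0.001,0,0],"twist":0},{"gripper":0,"travel":[-0.001,0,0],"twist":0}]'
```

```text
time_s: 6.42
ee_pos: [467.3, -25.1, 225.6]
ee_rot: [180.0, -0.1, 107.3]
force: [-3.0, 9.6, 8.3]
gripper_width: 0.4
time_s: 6.67
ee_pos: [468.1, -27.9, 225.6]
ee_rot: [180.0, -0.1, 107.3]
force: [-2.2, 8.5, 9.2]
gripper_width: 0.7
```

```bash

python3 -m handwheel '[{"gripper":0,"travel":[-0.001,0,0],"twist":0},{"gripper":0,"travel":[-0.001,0,0],"twist":0},{"gripper":0,"travel":[-0.001,0,0],"twist":0}]'
python3 -m handwheel '[{"gripper":0,"travel":[-0.001,0,0],"twist":0},{"gripper":0,"travel":[-0.001,0,0],"twist":0},{"gripper":0,"travel":[-0.001,0,0],"twist":0}]'
```

```text
time_s: 6.92
ee_pos: [468.6, -29.1, 225.7]
ee_rot: [180.0, -0.5, 107.1]
force: [-4.1, 23.5, 12.2]
gripper_width: 0.2
time_s: 7.17
ee_pos: [468.9, -30.0, 225.8]
ee_rot: [-180.0, -0.8, 106.9]
force: [-5.6, 36.9, 16.3]
gripper_width: 0.7
```

```bash
python3 - <<'E'
from fit import *
f=grab('top');b=f['frame'][160:230,230:310]
cv2.imwrite('pics/p2.png',cv2.cvtColor(cv2.resize(b,(686,600),interpolation=cv2.INTER_CUBIC),cv2.COLOR_RGB2BGR))
g=lambda p:(proj(f,s2w(*p))-[230,160])*8.57
for p in [(-40,-35,57),(40,-35,57),(0,-35,40),(-28,-20,57),(28,-20,57),(-28,20,57),(-40,105,57)]: print(p,g(p))
E
```

```text
yaw 17.38180141952607 origin [ 506.4 -145.2] res [[-0.7 -2.2]
 [ 2.9 -2.1]
 [ 2.4  2.3]
 [-4.6  2. ]]
housing/well side [ -1.  129.1]
housing/well top [ -0.6 120.9]
housing/well side [-3.6 88.2]
cap side 215 [  5.4 -14.8]
cap side 225 [ 2.6 -2.7]
cap side 235 [-0.2  9.4]
cap side 245 [-3.  21.6]
cap top 215 [7.4 5.4]
cap top 225 [6.  6.8]
cap top 235 [4.6 8.2]
cap top 245 [3.2 9.7]
side o [281.  210.4]
side cap [283.5 146.6]
side coltop [240.6 127.1]
side stop [284.5 194.2]
side railA [272.1 286.2]
top o [282.1 193.6]
top cap [288.9 181.4]
top coltop [262.7 149. ]
top stop [293.7 188.7]
top railA [211.9 230.5]
(-40, -35, 57) [589.4 345.8]
(40, -35, 57) [513.8 131.4]
(0, -35, 40) [546.2 245.7]
(-28, -20, 57) [537.4 326.8]
(28, -20, 57) [484.7 176.5]
(-28, 20, 57) [429.  362.6]
(-40, 105, 57) [208.1 472.1]
```

View pics/p2.png

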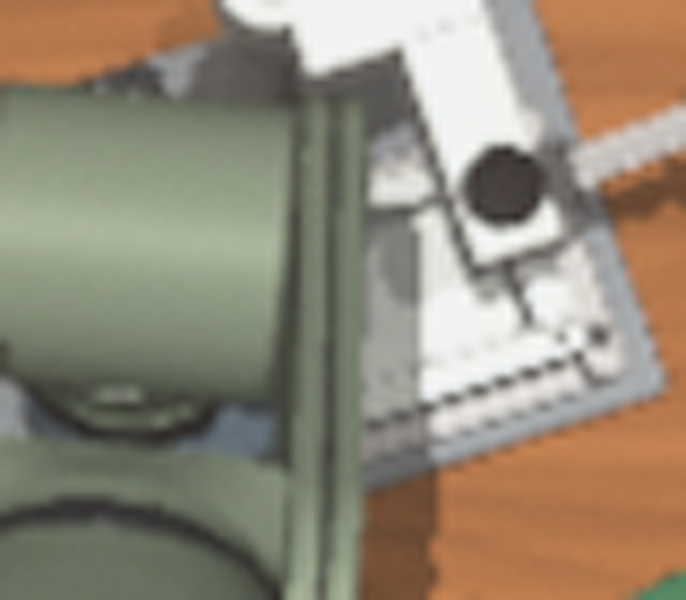

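The force rose from 8.5 to 37 N at tool y = 121 in the stand frame, exactly the expected home place. The near front corner shows at crop (600,345) against the predicted (589,346). I'll back off, lift, turn and go over the cap.

```bash

python3 -m handwheel '[{"gripper":0,"travel":[0.004,0,0],"twist":0},{"gripper":0,"travel":[0.006,0,0],"twist":0},{"gripper":0,"travel":[0.015,0,0],"twist":0},{"gripper":0,"travel":[0.015,0,0],"twist":0},{"gripper":0,"travel":[0,0,0],"twist":0}]'
python3 -m handwheel '[{"gripper":0,"travel":[0,0,-0.035],"twist":0},{"gripper":0,"travel":[0,0,-0.04],"twist":0},{"gripper":0,"travel":[0,0,-0.04],"twist":0},{"gripper":0,"travel":[0,0,-0.04],"twist":0},{"gripper":0,"travel":[0,0,-0.04],"twist":0}]'
python3 -m handwheel '[{"gripper":0,"travel":[0,0,-0.035],"twist":0},{"gripper":0,"travel":[0,0,0],"twist":0.12},{"gripper":0,"travel":[0,0,0],"twist":0.12},{"gripper":0,"travel":[0,0,0],"twist":0.12},{"gripper":0,"travel":[0,0,0],"twist":0.12}]'
python3 -m handwheel '[{"gripper":0,"travel":[0,0,0],"twist":0.12},{"gripper":0,"travel":[0,0,0],"twist":0.12},{"gripper":0,"travel":[0,0,0],"twist":0.12},{"gripper":0,"travel":[0,0,0],"twist":0.12},{"gripper":0,"travel":[0,0,0],"twist":0.12}]'
python3 -m handwheel '[{"gripper":0,"travel":[0,0,0],"twist":0.12},{"gripper":0,"travel":[0,0,0],"twist":0.12},{"gripper":0,"travel":[0,0,0],"twist":0.12},{"gripper":0,"travel":[0,0,0],"twist":0.12},{"gripper":0,"travel":[0,0,0],"twist":0.01}]'
```

```text
time_s: 7.73
ee_pos: [457.6, 4.7, 224.8]
ee_rot: [-180.0, -0.0, 107.5]
force: [-0.6, 0.6, 1.1]
gripper_width: 0.5
time_s: 8.15
ee_pos: [458.0, 2.9, 422.0]
ee_rot: [180.0, 0.1, 107.3]
force: [1.4, 0.1, -0.9]
gripper_width: 0.3
time_s: 8.57
ee_pos: [458.4, 2.9, 455.1]
ee_rot: [179.9, 0.1, 79.5]
force: [0.2, 0.0, 0.0]
gripper_width: 0.7
time_s: 8.98
ee_pos: [458.5, 2.8, 454.8]
ee_rot: [179.9, 0.0, 45.1]
force: [1.2, -0.3, -0.8]
gripper_width: 0.5
time_s: 9.4
ee_pos: [458.5, 2.9, 454.7]
ee_rot: [179.9, 0.0, 17.2]
force: [-0.3, 0.1, 0.5]
gripper_width: 0.5
```

```bash
python3 - <<'E' | tail -6
from fit import *
s=env.state();print(s['ee_pos'],s['ee_rot'],w2s(s['ee_pos']))
f=F['side']
cv2.imwrite('pics/p3.png',cv2.cvtColor(cv2.resize(f['frame'][120:270,200:320],(640,600),interpolation=cv2.INTER_CUBIC)[::],cv2.COLOR_RGB2BGR))
g=lambda p:proj(f,s2w(*p))
for p in [(0,-35,40),(-40,-35,57),(40,-35,57),(-40,105,57),(40,105,57)]: print(p,(g(p)-[200,120])*[640/120,4])
E
```

```text
[458.4   3.1 454.7] [180.    0.   17.5] [ -1.5 155.9]
(0, -35, 40) [450.6 296.6]
(-40, -35, 57) [530.1 290.3]
(40, -35, 57) [374.3 267. ]
(-40, 105, 57) [462.1 447.3]
(40, 105, 57) [293.3 419.4]
```

View pics/p3.png

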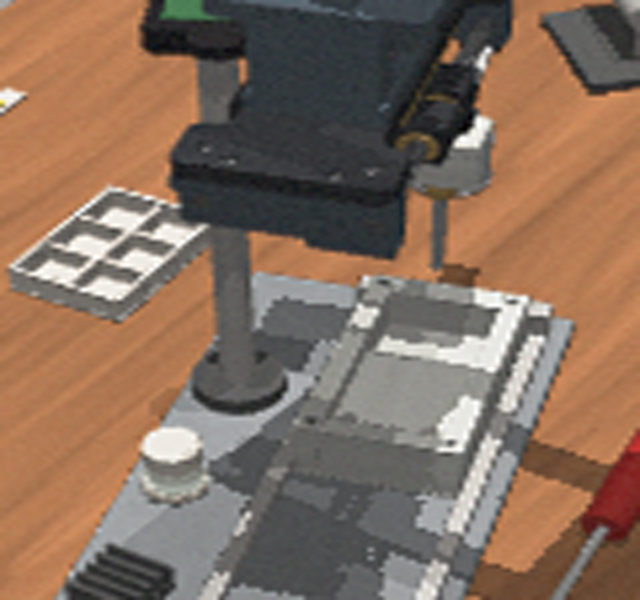

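The housing sits against the stop, with its far corners at crop (365,280) and (530,300) as predicted. I'll move over the cap and descend.

```bash

python3 -m handwheel '[{"gripper":0,"travel":[0.0015,0.03,0],"twist":0},{"gripper":0,"travel":[0,0.035,0],"twist":0},{"gripper":0,"travel":[0,0.035,0],"twist":0},{"gripper":0,"travel":[0,0.035,0],"twist":0},{"gripper":0,"travel":[0,0.021,0],"twist":0}]'
python3 -m handwheel '[{"gripper":0,"travel":[0,0,0],"twist":0},{"gripper":0,"travel":[0,0,0.005],"twist":0},{"gripper":0,"travel":[0,0,0.005],"twist":0},{"gripper":0,"travel":[0,0,0.005],"twist":0},{"gripper":0,"travel":[0,0,0],"twist":0}]'
python3 -m handwheel '[{"gripper":0,"travel":[0,0,0.005],"twist":0},{"gripper":0,"travel":[0,0,0.005],"twist":0},{"gripper":0,"travel":[0,0,0.005],"twist":0},{"gripper":0,"travel":[0,0,0.005],"twist":0},{"gripper":0,"travel":[0,0,0],"twist":0}]'
python3 -m handwheel '[{"gripper":0,"travel":[0,0,0.004],"twist":0},{"gripper":0,"travel":[0,0,0.004],"twist":0},{"gripper":0,"travel":[0,0,0.004],"twist":0},{"gripper":0,"travel":[0,0,0.004],"twist":0},{"gripper":0,"travel":[0,0,0],"twist":0}]'
python3 -m handwheel '[{"gripper":0,"travel":[0,0,0.004],"twist":0},{"gripper":0,"travel":[0,0,0.004],"twist":0},{"gripper":0,"travel":[0,0,0.004],"twist":0},{"gripper":0,"travel":[0,0,0.004],"twist":0},{"gripper":0,"travel":[0,0,0],"twist":0}]'
```

```text
time_s: 9.92
ee_pos: [507.1, -147.8, 454.6]
ee_rot: [179.9, 0.0, 17.5]
force: [0.1, 0.5, 0.2]
gripper_width: 0.3
time_s: 10.33
ee_pos: [505.9, -143.6, 438.4]
ee_rot: [-179.9, 0.1, 17.5]
force: [0.3, -0.7, -0.0]
gripper_width: 0.6
time_s: 10.75
ee_pos: [506.4, -144.4, 419.5]
ee_rot: [-180.0, -0.0, 17.4]
force: [-0.3, -0.1, -0.2]
gripper_width: 0.6
time_s: 11.17
ee_pos: [506.3, -144.4, 404.1]
ee_rot: [180.0, -0.0, 17.4]
force: [-0.5, 0.7, 2.9]
gripper_width: 0.5
time_s: 11.58
ee_pos: [506.4, -144.5, 388.0]
ee_rot: [-180.0, -0.0, 17.4]
force: [-0.5, 0.7, 4.2]
gripper_width: 0.3
```

```bash
python3 - <<'E' | tail -3
from fit import *
s=env.state();print(s['ee_pos'],s['ee_rot'],w2s(s['ee_pos']))
f=F['side'];a=cv2.resize(f['frame'][110:230,230:320],(400,533));b=cv2.resize(F['top']['frame'][140:230,240:330],(400,533))
cv2.imwrite('pics/p4.png',cv2.cvtColor(np.hstack([a,b]),cv2.COLOR_RGB2BGR))
E
```

```text
top stop [293.7 188.7]
top railA [211.9 230.5]
[ 506.4 -144.5  388. ] [-180.    -0.    17.4] [0.2 0.7]
```

View pics/p4.png

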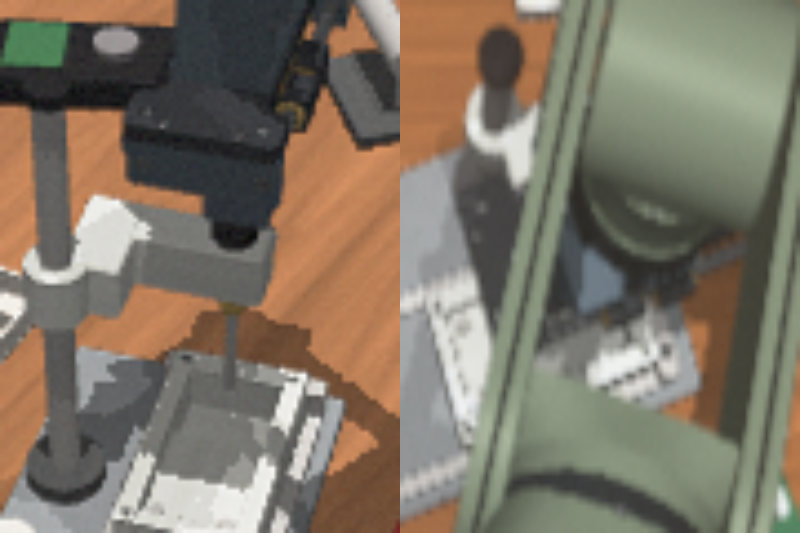

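The fingertips sit on the cap and the carriage has come down, with the probe above the well in the side view. I'll continue to just above the highest possible floor, then go slowly.

```bash

python3 -m handwheel '[{"gripper":0,"travel":[0,0,0.004],"twist":0},{"gripper":0,"travel":[0,0,0.004],"twist":0},{"gripper":0,"travel":[0,0,0.004],"twist":0},{"gripper":0,"travel":[0,0,0.003],"twist":0}]'
python3 -m handwheel '[{"gripper":0,"travel":[0,0,0.003],"twist":0},{"gripper":0,"travel":[0,0,0.003],"twist":0},{"gripper":0,"travel":[0,0,0.003],"twist":0},{"gripper":0,"travel":[0,0,0.003],"twist":0}]'
for i in 1; do python3 -m handwheel '[{"gripper":0,"travel":[0,0,0.001],"twist":0},{"gripper":0,"travel":[0,0,0.001],"twist":0}]'; done
python3 -m handwheel '[{"gripper":0,"travel":[0,0,0.001],"twist":0},{"gripper":0,"travel":[0,0,0.001],"twist":0}]'
python3 -m handwheel '[{"gripper":0,"travel":[0,0,0.001],"twist":0},{"gripper":0,"travel":[0,0,0.001],"twist":0}]'
```

```text
time_s: 12.02
ee_pos: [506.4, -144.5, 373.4]
ee_rot: [-180.0, -0.0, 17.4]
force: [-1.9, 1.9, 8.4]
gripper_width: 0.4
time_s: 12.35
ee_pos: [506.4, -144.4, 361.6]
ee_rot: [-180.0, -0.0, 17.4]
force: [-2.5, 2.5, 7.8]
gripper_width: 0.2
time_s: 12.52
ee_pos: [506.4, -144.5, 359.5]
ee_rot: [-180.0, -0.0, 17.4]
force: [-2.7, 2.3, 8.7]
gripper_width: 0.6
time_s: 12.68
ee_pos: [506.4, -144.5, 357.6]
ee_rot: [-180.0, -0.0, 17.4]
force: [-2.4, 2.2, 8.2]
gripper_width: 0.4
time_s: 12.85
ee_pos: [506.4, -144.5, 355.6]
ee_rot: [-180.0, -0.0, 17.4]
force: [-1.9, 1.0, 8.2]
gripper_width: 0.8
```

```bash

python3 -m handwheel '[{"gripper":0,"travel":[0,0,0.001],"twist":0},{"gripper":0,"travel":[0,0,0.001],"twist":0}]'
python3 -m handwheel '[{"gripper":0,"travel":[0,0,0.001],"twist":0},{"gripper":0,"travel":[0,0,0.001],"twist":0}]'
```

```text
time_s: 13.02
ee_pos: [506.4, -144.5, 353.6]
ee_rot: [-180.0, -0.0, 17.4]
force: [-2.8, 1.6, 7.6]
gripper_width: 0.5
time_s: 13.18
ee_pos: [506.4, -144.5, 351.6]
ee_rot: [-180.0, -0.0, 17.4]
force: [-3.1, 1.4, 8.6]
gripper_width: 0.5
```

```bash

python3 -m handwheel '[{"gripper":0,"travel":[0,0,0.001],"twist":0},{"gripper":0,"travel":[0,0,0.001],"twist":0}]'
```

```text
time_s: 13.35
ee_pos: [506.4, -144.4, 349.6]
ee_rot: [-180.0, -0.0, 17.4]
force: [-2.9, 2.2, 9.7]
gripper_width: 0.5
```

```bash

python3 -m handwheel '[{"gripper":0,"travel":[0,0,0.001],"twist":0},{"gripper":0,"travel":[0,0,0.001],"twist":0}]'
```

```text
time_s: 13.52
ee_pos: [506.4, -144.5, 347.6]
ee_rot: [-180.0, -0.0, 17.4]
force: [-1.7, 2.6, 9.3]
gripper_width: 0.1
```

```bash

python3 -m handwheel '[{"gripper":0,"travel":[0,0,0.001],"twist":0}]'
python3 -m handwheel '[{"gripper":0,"travel":[0,0,0.001],"twist":0}]'
```

```text
time_s: 13.6
ee_pos: [506.4, -144.5, 346.8]
ee_rot: [180.0, -0.0, 17.4]
force: [-2.9, 2.4, 11.0]
gripper_width: 0.4
time_s: 13.68
ee_pos: [506.4, -144.5, 345.9]
ee_rot: [-180.0, -0.0, 17.4]
force: [-3.4, 2.3, 10.6]
gripper_width: 0.2
```

```bash

python3 -m handwheel '[{"gripper":0,"travel":[0,0,0.001],"twist":0}]'
python3 -m handwheel '[{"gripper":0,"travel":[0,0,0.001],"twist":0}]'
python3 - <<'E' | tail -3
from fit import *
f=F['side'];a=f['frame'][150:220,250:315]
cv2.imwrite('pics/p5.png',cv2.cvtColor(cv2.resize(a,(557,600),interpolation=cv2.INTER_CUBIC),cv2.COLOR_RGB2BGR))
E
```

```text
time_s: 13.77
ee_pos: [506.3, -144.5, 345.1]
ee_rot: [180.0, -0.0, 17.4]
force: [-3.7, 2.8, 12.2]
gripper_width: 0.4
time_s: 13.85
ee_pos: [506.3, -144.5, 344.3]
ee_rot: [180.0, -0.1, 17.4]
force: [-3.9, 2.4, 13.6]
gripper_width: 0.2
top coltop [262.7 149. ]
top stop [293.7 188.7]
top railA [211.9 230.5]
```

View pics/p5.png

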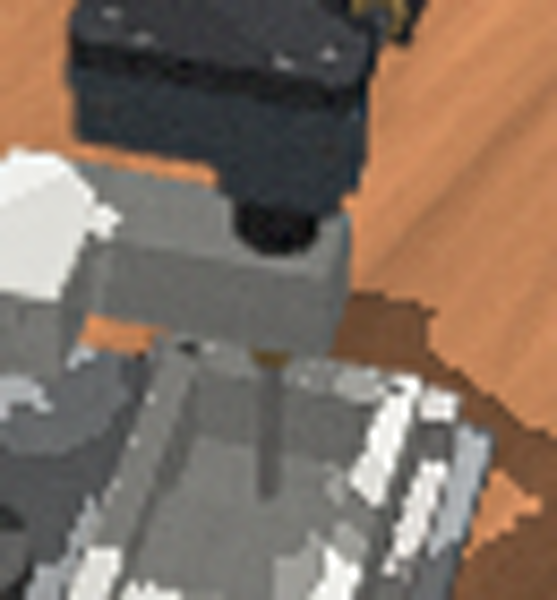

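The rod is inside the well with the brass collar just under the carriage. The force of 13.6 N against a baseline of 8.3 N means about 3.5 mm pushed in. I'll lift off and go over the lever pad.

```bash

python3 -m handwheel '[{"gripper":0,"travel":[0,0,-0.004],"twist":0},{"gripper":0,"travel":[0,0,-0.016],"twist":0},{"gripper":0,"travel":[0,0,-0.03],"twist":0},{"gripper":0,"travel":[0,0,-0.02],"twist":0}]'
python3 -m handwheel '[{"gripper":0,"travel":[0,0.025,0],"twist":0},{"gripper":0,"travel":[0,0.025,0],"twist":0},{"gripper":0,"travel":[0,0.022,0],"twist":0},{"gripper":0,"travel":[0,0,0],"twist":0}]'
python3 - <<'E' | tail -7
from fit import *
print('oldpad',w2s(atz(F['top'],np.array([642,107])/3.3+[120,140],235)))
s=env.state();print(s['ee_pos'],w2s(s['ee_pos']))
f=F['side'];a=f['frame'][120:220,240:340]
for t in('lever_pad','probe_tip','thumb_cap'): print(t,[(x['uv'],x['confidence']) for x in env.pinpoint('side',t)][:2], proj(f,s2w(*dict(lever_pad=(0,-70.4,158),probe_tip=(0,0,26.8),thumb_cap=(0,0,153.3))[t])))
cv2.imwrite('pics/p6.png',cv2.cvtColor(cv2.resize(a,(600,600),interpolation=cv2.INTER_CUBIC),cv2.COLOR_RGB2BGR))
E
```

```text
time_s: 14.28
ee_pos: [506.7, -144.9, 413.9]
ee_rot: [180.0, -0.0, 17.4]
force: [1.5, -0.4, -0.0]
gripper_width: 0.7
time_s: 14.62
ee_pos: [529.0, -216.4, 412.1]
ee_rot: [179.8, -0.0, 17.3]
force: [0.3, -0.8, -0.5]
gripper_width: 0.6
top stop [293.7 188.7]
top railA [211.9 230.5]
oldpad [  0.7 -70.2]
[ 528.1 -214.   411.9] [  0.1 -72.1]
lever_pad [([290.4, 154.7], 0.45)] [289.4 152.1]
probe_tip [([281.2, 208.9], 0.63), ([292.4, 155.2], 0.53)] [281.1 206.6]
thumb_cap [([280.8, 174.5], 0.81)] [282.5 171.2]
```

View pics/p6.png

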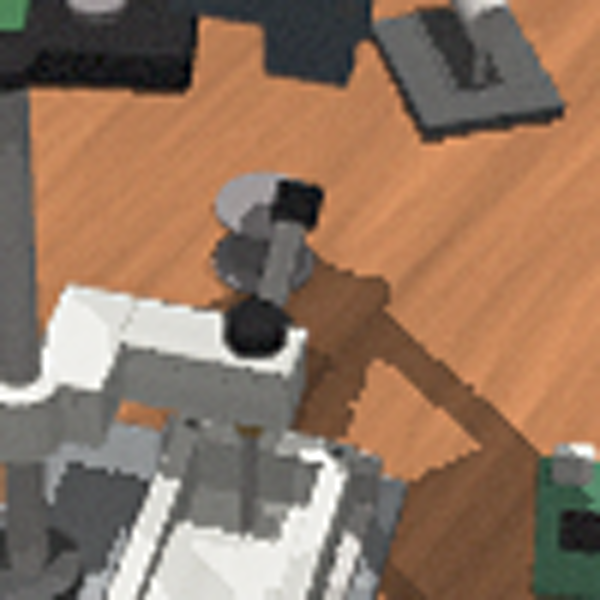

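The lever is still up with its pad at crop (298,200), clear of everything, and the carriage stayed down. I'll press the lever with a small outward shift.

```bash

python3 -m handwheel '[{"gripper":0,"travel":[0,0.003,0.015],"twist":0},{"gripper":0,"travel":[0,0,0.02],"twist":0},{"gripper":0,"travel":[0,0,0.015],"twist":0},{"gripper":0,"travel":[0,0,0.005],"twist":0},{"gripper":0,"travel":[0,0,0.004],"twist":0}]'
python3 -m handwheel '[{"gripper":0,"travel":[0,0,0.004],"twist":0},{"gripper":0,"travel":[0,0,0.004],"twist":0},{"gripper":0,"travel":[0,0,0.004],"twist":0},{"gripper":0,"travel":[0,0,0.004],"twist":0}]'
python3 -m handwheel '[{"gripper":0,"travel":[0,0,0.004],"twist":0},{"gripper":0,"travel":[0,0,0.004],"twist":0},{"gripper":0,"travel":[0,0,0.003],"twist":0},{"gripper":0,"travel":[0,0,0.003],"twist":0}]'
python3 -m handwheel '[{"gripper":0,"travel":[0,0,0.003],"twist":0},{"gripper":0,"travel":[0,0,0.002],"twist":0}]'
```

```text
time_s: 15.28
ee_pos: [528.7, -215.6, 353.2]
ee_rot: [-180.0, 0.1, 17.5]
force: [-0.0, -0.4, 0.3]
gripper_width: 0.5
time_s: 15.62
ee_pos: [529.3, -216.4, 338.4]
ee_rot: [179.9, -0.1, 17.4]
force: [0.1, -0.2, 2.2]
gripper_width: 0.5
time_s: 15.95
ee_pos: [528.7, -216.1, 323.0]
ee_rot: [-179.9, 0.1, 17.4]
force: [0.5, -0.3, -0.5]
gripper_width: 0.1
time_s: 16.12
ee_pos: [528.8, -216.1, 318.0]
ee_rot: [-179.9, 0.0, 17.4]
force: [-0.0, 0.4, 0.5]
gripper_width: 0.5
```

```bash

python3 -m handwheel '[{"gripper":0,"travel":[0,0,0.003],"twist":0},{"gripper":0,"travel":[0,0,0.002],"twist":0}]'
python3 -m handwheel '[{"gripper":0,"travel":[0,0,0.001],"twist":0},{"gripper":0,"travel":[0,0,0.001],"twist":0}]'
python3 - <<'E'
from h import *
a=grab('side')['frame'][120:220,240:340]
cv2.imwrite('pics/p7.png',cv2.cvtColor(cv2.resize(a,(600,600),interpolation=cv2.INTER_CUBIC),cv2.COLOR_RGB2BGR))
E
```

```text
time_s: 16.28
ee_pos: [528.9, -216.2, 313.3]
ee_rot: [-180.0, 0.0, 17.4]
force: [-1.2, -0.2, 2.5]
gripper_width: 0.6
time_s: 16.45
ee_pos: [528.9, -216.1, 312.7]
ee_rot: [-180.0, -0.0, 17.4]
force: [-4.8, 1.3, 9.3]
gripper_width: 0.4
```

View pics/p7.png

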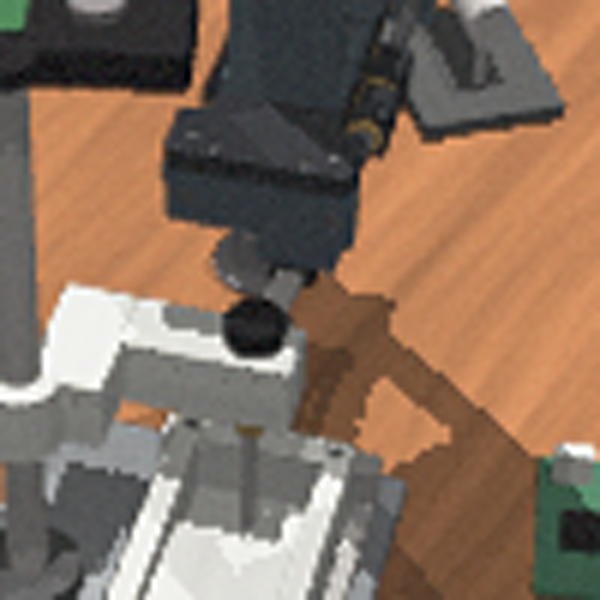

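The lever is fully down: firm contact at 9 N with the tip at z = 122, about the predicted 120. The cap at (257,327) has not moved. I'll lift off and check.

```bash

python3 -m handwheel '[{"gripper":0,"travel":[0,0,-0.004],"twist":0},{"gripper":0,"travel":[0,0,-0.02],"twist":0},{"gripper":0,"travel":[0,0,-0.035],"twist":0},{"gripper":0,"travel":[0,0,-0.035],"twist":0},{"gripper":0,"travel":[0,0,-0.03],"twist":0}]'
python3 -m handwheel '[{"gripper":0,"travel":[-0.035,0.02,0],"twist":0},{"gripper":0,"travel":[-0.035,0.02,0],"twist":0},{"gripper":0,"travel":[-0.035,0.02,0],"twist":0},{"gripper":0,"travel":[-0.035,0.02,0],"twist":0},{"gripper":0,"travel":[0,0,0],"twist":0}]'
python3 - <<'E'
from h import *
a=grab('side')['frame'][110:230,210:330];b=grab('top')['frame'][130:250,200:360]
cv2.imwrite('pics/p8.png',cv2.cvtColor(np.hstack([cv2.resize(a,(400,400),interpolation=cv2.INTER_CUBIC),cv2.resize(b,(400,300)).repeat(1,0) if 0 else cv2.copyMakeBorder(cv2.resize(b,(400,300)),0,100,0,0,0)]),cv2.COLOR_RGB2BGR))
E
```

```text
time_s: 16.92
ee_pos: [528.9, -216.2, 437.9]
ee_rot: [179.9, -0.1, 17.4]
force: [-0.0, 0.1, 0.6]
gripper_width: 0.1
time_s: 17.33
ee_pos: [415.3, -338.2, 436.0]
ee_rot: [179.9, 0.2, 17.1]
force: [0.5, 0.1, 0.8]
gripper_width: 0.7
```

View pics/p8.png

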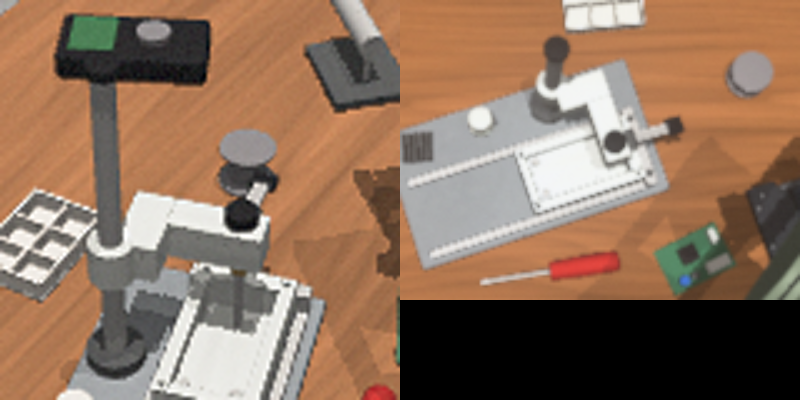

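The lever stays down, its pad at (267,180) now lower than the cap at (242,215). The housing is home, the probe is in the well, and the other things are where they were. Handing in.

```bash
python3 -c "
from workcell import env
print(env.job_done(), env.state()['time_s'])"
```

```text
the job is handed in; nothing more can be done
the job is handed in; nothing more can be done
```

The job is done and handed in at about 17.4 s on the robot's clock, against the 61 s limit.

- **Housing:** I slid the larger white housing along its channel until the push force rose from about 8.5 to 37 N. That was at the predicted home place, and the pictures show it against the stop.
- **Probe:** I lowered the carriage by the cap. The force rose from about 8.3 N to 13.6 N, which puts the probe about 3.5 mm into its 8 mm travel. That depth comes from the force only; I had no direct reading of it.
- **Lock lever:** I pressed the lever until it snapped and sat firm at about 9 N. It stayed down after I lifted off, and the carriage had not moved.
- **Last picture:** The robot was clear, and the bench items in its crop were where they started. The purple and small white look-alikes are outside that crop, but the arm's work stayed well away from them.

**Disagreements:** The networks' first points for the cap, stand and end stop were 5–10 mm off my fit of the stand's plate corners. I used the fit, and the contacts agreed with it.

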